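Clamp the gouge and switch on the honing machine

ROBOT

A 6-joint arm with a two-finger parallel gripper is mounted at the origin on the work surface. World frame = base frame: x ahead of the robot, y to its left, z up, the work surface at z = 0. Lengths are in m, angles in rad, forces in N, time in s.
With the tool pointing down it reaches from about 0.35 to 0.975 m from the base axis. Payload 4.9 kg.
Tool frame: the origin (TCP) lies on the front face of the gripper's body, between the roots of the fingers; the fingertips stand ctrl.tip_extent ahead of it and the grasp point (between the pads) lies 54 mm ahead of it (ctrl.tip_extent is the distance from the TCP to the fingertips, in m); z points along the fingers, y is the line along which they close (so a half turn about z gives the same grasp; the last joint's range is limited). The gripper opens to 85 mm and grips with 20 to 120 N. Pads are 22 mm wide; open, the fingers measure 114 mm over their backs; the gripper's body (76 mm by 85 mm) begins 54 mm behind the grasp point. The pads swing forward as they close: fully open they stand 13 mm farther back than shut.
Start: joints at [-1.392, 0.053, 1.613, -0, 1.476, -0.119], TCP at [0.183, -0.597, 0.304] pointing down, gripper open.
Joint ranges: [-3.01, 3.01], [-1.01, 2.22], [0.06, 2.58], [-1.02, 4.17], [0.09, 2.62], [-3.14, 3.14]. Speed limits (rad/s): [2.57, 2.57, 3.14, 3.14, 3.14, 3.14].

INTERFACE

Orientations are given as a rotation vector (axis times angle).
In Python, from station import ctrl gives the robot as it stands.
- The arm moves only by the tool apply_moves, never from a script. Its argument "rows" is one flat list of numbers, 6 for each row, row after row: the shift along the tool's x, y, z normalised to -1 to 1, where 1 is 0.6 m, then the turn, a rotation vector about the tool's x, y, z normalised to -1 to 1, where 1 is 90 degrees. A call has 1 to 20 rows; each row is the pose to reach, as a shift and turn from the pose commanded when the call began, along the tool's axes at that moment; what a row does not reach only later rows make up. A row lasts 1/10 s, in which the tool goes at most 50 mm and 8.59 degrees, less where a joint would pass 70% of its speed; a pose out of reach is approached as far as the arm can. A call with a number of a shift or a turn outside -1 to 1 is refused whole. A call with a gripper value outside its range is refused whole. "grip" is the opening, from 0 (shut) to 1 (fully open), set as the call begins (left out, the last holds). The fingers move at their own pace and stop on an object; "grip_force" is the grip in N (left out, the last holds). Time passes only in rows, so rows that repeat a pose let the fingers close. It gives the time, the measured TCP pose, the force, the opening and the grip force at its end, in the units of the state.
- ctrl.get_obs(): the state, without advancing time (a new reading comes with each control period).
- ctrl.get_image(name): name is "scene" or "top" or "wrist"; returns (picture, depth): 384x512x3 uint8, blue, green, red; 384x512 float32, m along the optical axis (not along the pixel's ray), 0 where there is no reading.
- ctrl.camera_model(name): a dict with "mtx" (3x3 intrinsics, pixels), "R" (3x3) and "t" (3): a world point X has camera coordinates R X + t; the wrist camera has in their place "tool_from_camera" (4x4, takes a point from camera to tool coordinates, whose origin is the TCP and whose axes are the flange's). Camera axes: x right, y down, z forward; pixel columns grow to the right and rows downward; lengths in m; the calibration is good to about 2 mm. The wrist camera is an equidistant fisheye: a pixel r from the principal point sees the ray r / f radians off the axis. A picture is of the moment at which its call begins: read the wrist's pose just before it. camera_model takes no time and is no camera call.
- ctrl.finish_job(): hands the job in; it is judged then, once.
The state is a dict: "t": time; "q": joint angles; "dq": joint speeds; "effort": joint torques, N m; "tool_pos": TCP position; "tool_rot": TCP orientation; "contact_force": force on the tool from outside, world axes, zero at the start; "wrist_torque": the same for the moment, N m; "opening": finger opening in m; "grip_force": force on a finger pad.
Only numpy, scipy, OpenCV 4.12 (cv2) and the standard library are available. Lean on these libraries where they do the work, as an engineer would, in place of code of your own. Each camera call takes 0.05 s, during which the arm holds its last target. There are 200 camera calls.

TASK

Get the honing machine ready for use: wind the clamp's T-handle clockwise (seen from above), about three quarters of a turn, until it is fully home against its stop, taking fresh grips on the bar as needed. Then slide the small switch on top of the motor housing fully across, towards the side where the felt wheel is, so that it clicks over. Let go, and do not knock the loose things around the machine out of place.

Things in the scene. Friction and masses are not known exactly. Their poses are not given: they have to be found in the camera images.
- honer: grey machine bolted down, base 190 x 300 x 15 mm; origin on the bench; x: wheel side to switch side (away from the robot), y: clamp to motor end. In mm: housing x -15..105, y 10..140, flat top at 75; felt wheel 76 across on its -x side, y 55, top at 93. Clamped gouge lies along y at x -45, 56 high, handle end y -285.
- tscrew_hub (a point): centre of the clamp's steel T-handle, on its upright screw axis, 140 mm above the bench and 35 mm over the clamp bridge (62 x 30 mm). Round bar 10 mm thick, 104 mm long between the centres of its 13 mm end balls, lies along this point's y axis and turns with it; hub 22 mm across, 18 mm tall. It does not rise or sink in turning. Its z is up.
- tscrew (a joint): turn of the T-handle in rad, growing clockwise seen from above; it starts between 0.2 and 1.2 and meets a hard stop at 5.2, where the clamp's shoe is down on the gouge. Stays where it is left; friction 0.06 N m.
- switch_ridge (a point): middle of the grey slide switch's ridge in the flat top of the housing, 79 mm above the bench; moves with the switch. The ridge is 6 mm thick along the travel, 16 mm wide across it, 7 mm proud of the housing (top at 82 mm); the slide under it is flush. Axes as honer; the switch goes on along -x, to the wheel side.
- switch (a joint): travel of the slide switch in m: 0 off, at rest away from the wheel; 0.012 on, at the end towards the wheel side. A spring detent peaks at about 5 N: short of 6 mm it springs back, past it it snaps on.
- compound_bar: loose wax-coloured bar of honing compound, 30 x 65 x 20 mm, lying on the machine's base plate behind the clamp; origin at the centre of its underside
- tin: loose steel tin of sanding sealer, 80 mm across, 100 mm tall, beyond the machine's housing end; origin at the centre of its underside
- bowl: loose turned wooden bowl, 120 mm across, 50 mm tall; origin at the centre of its underside
- glue: loose white bottle, 48 mm across, 110 mm tall, on the side of the machine away from the robot; origin at the centre of its underside
- wrench: loose flat steel wrench lying between the robot and the machine; origin at the centre of its underside
- faceplate: loose steel ring, 90 mm across, 12 mm thick, lying flat; origin at the centre of its underside

How it is judged:
By the outcome, as a careful person would: the job done as asked, in the order asked, and still so for the second after the job is handed in, with the robot touching nothing.
It also fails if it takes over 64 s, if anything falls off the work surface, if the arm or the gripper's body presses on something with over 40 N, if the wrist force passes 120 N, or if a joint passes its speed limit or range.

## Working session

There is one attempt and no reset: what is moved stays moved. The work goes in short steps, Python scripts to look and compute and a tool call to move; the robot and the scene stay as the last step left them, time stands still between calls to the robot, and variables do not carry over. Pictures are saved under pics/ and viewed, at most 10 in all, crops included, and the job is handed in when it is done.

Besides the shell and the picture viewer there is one more tool, called as a command line: name --argument value ..., lists and objects as JSON in quotes. apply_moves: Moves the arm, as the interface text tells. Its arguments: {"type":"object","properties":{"rows":{"type":"array","items":{"type":"number"}},"grip":{"type":"number"},"grip_force":{"type":"number"}},"required":["rows"]}

```bash
mkdir -p pics; cat > h.py <<'E'
from station import ctrl
import numpy as np, cv2
from scipy.spatial.transform import Rotation as R
def cloud(name):
    img,d=ctrl.get_image(name); m=ctrl.camera_model(name)
    v,u=np.indices(d.shape); K=m["mtx"]
    P=np.stack([(u-K[0,2])/K[0,0]*d,(v-K[1,2])/K[1,1]*d,d],-1)
    W=(P-np.array(m["t"]))@np.array(m["R"])
    W[d==0]=np.nan
    return img,d,W
E
python3 - <<'E'
from h import *
o=ctrl.get_obs(); print(o, ctrl.tip_extent)
for n in("top","scene"):
    i,d,W=cloud(n); np.savez(n+".npz",i=i,W=W); cv2.imwrite(f"pics/{n}.png",i); print(ctrl.camera_model(n))
E
```

```text
{'t': 0.0, 'q': array([-1.39196720e+00,  5.33785653e-02,  1.61430922e+00, -4.89800918e-06,
        1.47600672e+00, -1.19000466e-01]), 'dq': array([-7.13980176e-05, -2.74882506e-04, -1.77188877e-03,  8.38403489e-04,
        2.45042402e-04,  2.28123917e-03]), 'effort': array([-5.15281699e-04, -3.93682837e+01, -3.70177174e+01, -1.12073419e-04,
        7.12594439e-03, -3.05260073e-06]), 'tool_pos': array([ 0.18331689, -0.59700908,  0.30264032]), 'tool_rot': array([-3.10474598e+00, -4.65791531e-01,  1.06333451e-04]), 'contact_force': array([ 0.73112759, -0.32656695,  0.70017254]), 'wrist_torque': array([-0.06508465, -0.02767754, -0.01228957]), 'grip_force': 0.0, 'opening': 0.08532445945351087} 0.0726
{'mtx': array([[406.07697598,   0.        , 250.37655206],
       [  0.        , 406.07697598, 193.96427413],
       [  0.        ,   0.        ,   1.        ]]), 'R': array([[ 0.01206968, -0.99950013,  0.02921996],
       [-0.99318411, -0.01537112, -0.11553814],
       [ 0.11592953, -0.02762629, -0.99287317]]), 't': array([0.03693396, 0.56178782, 0.9507826 ])}
{'mtx': array([[413.25211358,   0.        , 253.37480149],
       [  0.        , 413.25211358, 193.76269722],
       [  0.        ,   0.        ,   1.        ]]), 'R': array([[ 0.61957548,  0.78483963,  0.0123685 ],
       [ 0.4521587 , -0.34397842, -0.82294068],
       [-0.64162196,  0.51546639, -0.56799266]]), 't': array([-0.40012424, -0.15962819,  1.3191154 ])}
```

```bash
python3 -c "
import cv2,numpy as np
a=cv2.imread('pics/top.png');b=cv2.imread('pics/scene.png')
cv2.imwrite('pics/both.png',np.hstack([a,b])[:, :]) 
cv2.imwrite('pics/top2.png',cv2.resize(a,(800,600)))"
```

```text
(no output)
```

View pics/top2.png

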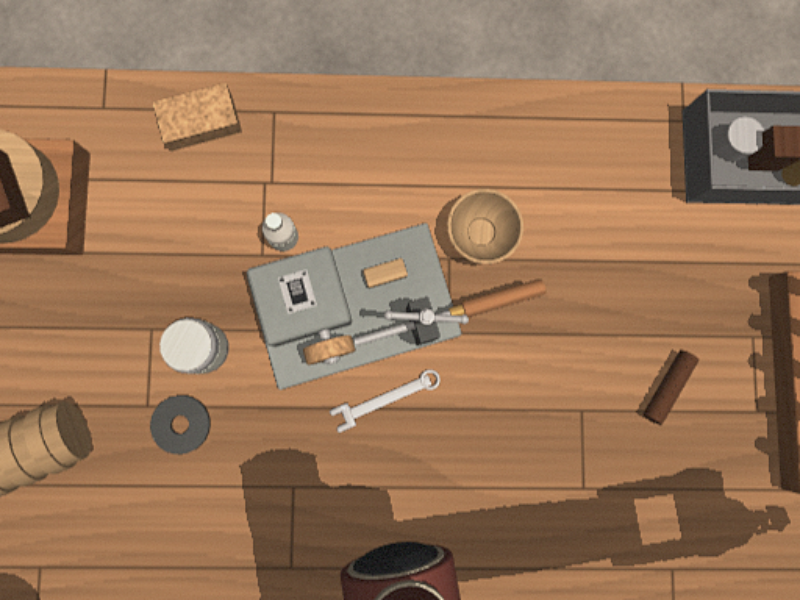

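View pics/scene.png

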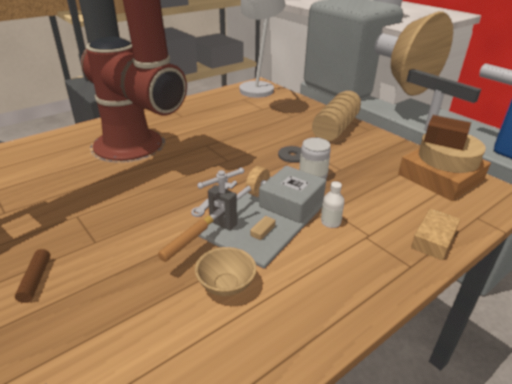

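The top view (800 px wide) shows the T-handle hub at about (427,317), with the bar running from (389,316) to (465,320). The switch is at (297,291), the wheel at (330,348), the bowl at (485,227), the wrench below the machine, and the glue at (280,231). Next I'll measure from depth.

```bash
python3 - <<'E'
from h import *
z=np.load("top.npz");W=z["W"];i=z["i"]
s=512/800
def box(u0,u1,v0,v1,z0,z1):
    p=W[int(v0*s):int(v1*s),int(u0*s):int(u1*s)].reshape(-1,3)
    return p[(p[:,2]>z0)&(p[:,2]<z1)]
b=box(370,485,300,335,.125,.165); c=b.mean(0); 
w,v=np.linalg.eigh(np.cov(b[:,:2].T)); d=v[:,1]; t=(b[:,:2]-c[:2])@d
print("bar",len(b),c,"dir",d,np.degrees(np.arctan2(d[1],d[0])),t.min(),t.max(),"mid",c[:2]+d*(t.min()+t.max())/2, np.percentile(b[:,2],[5,50,95]))
hb=box(418,437,308,327,.143,.165); print("hub",len(hb),hb.mean(0) if len(hb) else 0)
h=box(235,360,240,350,.068,.079); r=cv2.minAreaRect(h[:,:2].astype(np.float32)); print("housing",len(h),r,np.median(h[:,2]))
m=ctrl.camera_model("top");K=m["mtx"]
def pix(u,v,zz):
    ray=np.array(m["R"]).T@np.linalg.inv(K)@[u,v,1]; C=-np.array(m["R"]).T@m["t"]; return C+ray*(zz-C[2])/ray[2]
print("hub ray",pix(427*s,317*s,.149),"ends",pix(389*s,316*s,.14),pix(465*s,320*s,.14))
print("sw ray",pix(297*s,291*s,.08))
for n,bx in dict(bowl=(445,525,190,265,.02,.06),glue=(260,300,210,252,.02,.13),tin=(158,230,315,375,.09,.11),wrench=(325,445,365,435,.003,.03)).items():
    q=box(*bx); print(n,len(q),q.min(0),q.max(0))
# crops from top and scene
a=i[150:260,150:330]; cv2.imwrite("pics/crop.png",cv2.resize(a,(800,490),interpolation=cv2.INTER_CUBIC))
E
```

```text
bar 295 [5.31088959e-01 9.03405844e-06 1.45919114e-01] dir [0.04143499 0.9991412 ] 87.62526984319781 -0.05717015270284723 0.05718590557931479 mid [5.31089285e-01 1.69037324e-05] [0.14083849 0.14490634 0.15569744]
hub 87 [0.53092638 0.0006703  0.15105665]
housing 2872 ((0.5646878480911255, 0.18278825283050537), (0.19295473396778107, 0.12988990545272827), 17.2349853515625) 0.07511825045627585
hub ray [ 0.52922145 -0.00106915  0.149     ] ends [0.53068417 0.05049673 0.14      ] [ 0.52670661 -0.05432408  0.14      ]
sw ray [0.57133703 0.18472018 0.08      ]
bowl 1147 [ 0.62608473 -0.15690124  0.02002869] [ 0.74113699 -0.0397894   0.05425598]
glue 411 [0.64645491 0.19424685 0.0200205 ] [0.69161362 0.24118341 0.11455734]
tin 909 [0.45329711 0.30128734 0.0901397 ] [0.52733123 0.37438938 0.1053684 ]
wrench 844 [ 0.36021281 -0.03805673  0.00300882] [0.46780852 0.14623725 0.01898025]
```

View pics/crop.png

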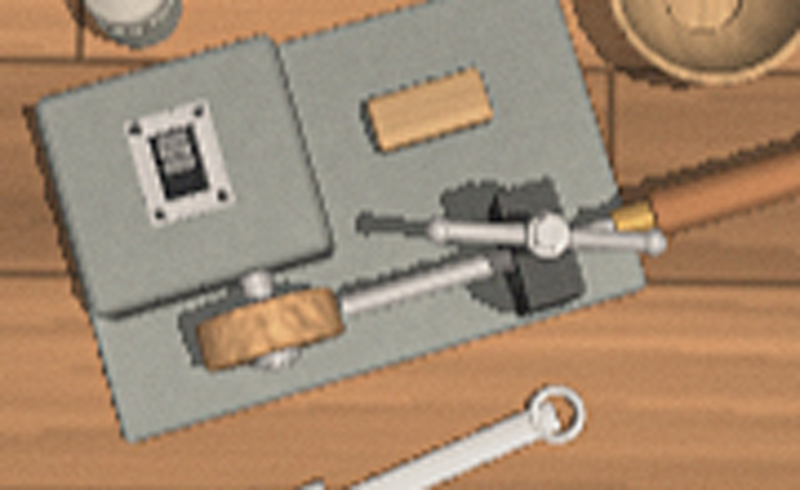

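The honer's yaw is about +16° and the hub is at (0.530, 0.000). The plan is to straddle the hub with the fingers part open and turn about its axis, so both fingers push the bar. Joint 6 starts near its negative end, which leaves enough range to do it in one stroke. First I'll move above the hub while winding the wrist back.

apply_moves --rows '[0.845,-0.782,0.067,0,0,-1,0.845,-0.782,0.067,0,0,-1,0.845,-0.782,0.067,0,0,-1,0.845,-0.782,0.067,0,0,-1,0.845,-0.782,0.067,0,0,-1,0.845,-0.782,0.067,0,0,-1,0.845,-0.782,0.067,0,0,-1,0.845,-0.782,0.067,0,0,-1,0.845,-0.782,0.067,0,0,-1,0.845,-0.782,0.067,0,0,-1,0.845,-0.782,0.067,0,0,-1,0.845,-0.782,0.067,0,0,-1,0.845,-0.782,0.067,0,0,-1,0.845,-0.782,0.067,0,0,-1,0.845,-0.782,0.067,0,0,-1,0.845,-0.782,0.067,0,0,-1]' --grip 0.5

```text
t: 1.7
tool_pos: [0.5302, 0.0006, 0.263]
tool_rot: [-1.864, -2.527, 0.002]
contact_force: [-0.4, -1.3, -0.1]
opening: 0.0424
grip_force: 0.0
```

apply_moves --rows '[0,0,0,0,0,-0.84,0,0,0,0,0,-0.84,0,0,0,0,0,-0.84,0,0,0,0,0,-0.84,0,0,0,0,0,-0.84,0,0,0,0,0,-0.84,0,0,0,0,0,-0.84,0,0,0,0,0,-0.84,0,0,0,0,0,-0.84,0,0,0,0,0,-0.84]'

```text
t: 2.7
tool_pos: [0.5298, -0.0016, 0.2636]
tool_rot: [0.069, -3.141, 0.0]
contact_force: [0.0, -0.0, -0.7]
opening: 0.0428
grip_force: 0.0
```

apply_moves --rows '[0,0,0,0,0,-0.84,0,0,0,0,0,-0.84,0,0,0,0,0,-0.84,0,0,0,0,0,-0.84,0,0,0,0,0,-0.84,0,0,0,0,0,-0.84,0,0,0,0,0,-0.84,0,0,0,0,0,-0.84,0,0,0,0,0,-0.84,0,0,0,0,0,-0.84]'

```text
t: 3.7
tool_pos: [0.5301, -0.001, 0.2637]
tool_rot: [1.978, -2.441, 0.0]
contact_force: [0.1, 0.2, -0.1]
opening: 0.0428
grip_force: 0.0
```

```bash
python3 - <<'E'
from h import *
o=ctrl.get_obs(); print({k:np.round(o[k],4) for k in("t","q","tool_pos","tool_rot","opening","contact_force","wrist_torque")})
i,d=ctrl.get_image("wrist"); cv2.imwrite("pics/w1.png",i); np.savez("w1.npz",i=i,d=d,p=o["tool_pos"],r=o["tool_rot"])
m=ctrl.camera_model("wrist"); print(m)
E
```

```text
{'t': np.float64(3.7), 'q': array([-1.4230e-01, -1.4780e-01,  1.8744e+00, -2.0000e-04,  1.4151e+00,
       -3.0750e+00]), 'tool_pos': array([ 0.5301, -0.001 ,  0.2637]), 'tool_rot': array([ 1.9776e+00, -2.4408e+00,  1.0000e-04]), 'opening': np.float64(0.0428), 'contact_force': array([ 0.0586,  0.1811, -0.0763]), 'wrist_torque': array([0.0219, 0.0166, 0.0093])}
{'mtx': array([[297.31863964,   0.        , 252.82257514],
       [  0.        , 297.31863964, 191.95365764],
       [  0.        ,   0.        ,   1.        ]]), 'tool_from_camera': array([[ 9.02183059e-04, -9.56725905e-01, -2.90989226e-01,
         7.62838196e-02],
       [ 9.99999092e-01,  1.15454853e-03, -6.95573005e-04,
         4.07172941e-04],
       [ 1.00143390e-03, -2.90988334e-01,  9.56726077e-01,
        -6.99475601e-02],
       [ 0.00000000e+00,  0.00000000e+00,  0.00000000e+00,
         1.00000000e+00]])}
```

View pics/w1.png

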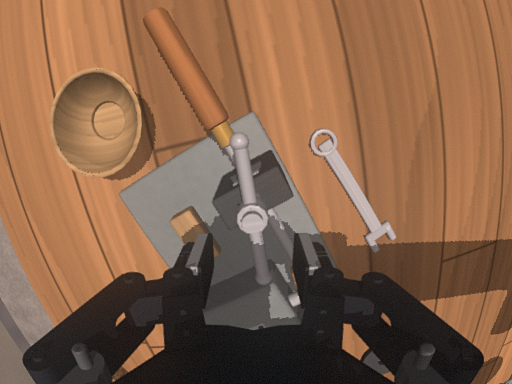

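The wrist view shows the fingers straddling the bar. The hub is at (253,220), with bar ends at (240,142) and (263,282). I'll refine the hub position from these.

```bash
cat >> h.py <<'E'
def wray(u,v,z,p,r):
    m=ctrl.camera_model("wrist");K=m["mtx"];T=m["tool_from_camera"]
    x,y=u-K[0,2],v-K[1,2];rr=np.hypot(x,y)/K[0,0];a=np.arctan2(y,x)
    c=np.array([np.sin(rr)*np.cos(a),np.sin(rr)*np.sin(a),np.cos(rr)])
    Q=R.from_rotvec(r).as_matrix(); d=Q@T[:3,:3]@c; C=Q@T[:3,3]+p
    return C+d*(z-C[2])/d[2]
def shift(target,p,r): # world target -> tool-axes normalised shift
    return np.round(R.from_rotvec(r).inv().apply(np.array(target)-p)/0.6,4)
E
python3 - <<'E'
from h import *
z=np.load("w1.npz");p,r=z["p"],z["r"]
h=wray(253,219,.149,p,r);a=wray(240,142,.145,p,r);b=wray(263,282,.145,p,r)
print(h,a,b,(a+b)/2,np.degrees(np.arctan2(*(b-a)[:2][::-1])))
print(shift([.5301,0.,.19],p,r))
E
```

```text
[ 0.52940498 -0.00215933  0.149     ] [ 0.52699452 -0.05373511  0.145     ] [0.53303299 0.0517175  0.145     ] [ 0.53001376 -0.00100881  0.145     ] 86.72268131717462
[-0.0017  0.0003  0.1228]
```

The TCP is already centred over the hub, so I'll descend 74 mm.

apply_moves --rows '[0,0,0.04,0,0,0,0,0,0.08,0,0,0,0,0,0.11,0,0,0,0,0,0.123,0,0,0,0,0,0.123,0,0,0]'

```text
t: 4.25
tool_pos: [0.5296, -0.0003, 0.1886]
tool_rot: [1.978, -2.438, -0.003]
contact_force: [0.3, -0.0, 1.5]
opening: 0.0425
grip_force: 0.0
```

apply_moves --rows '[0,0,0,0,0,0.08,0,0,0,0,0,0.16,0,0,0,0,0,0.24,0,0,0,0,0,0.32,0,0,0,0,0,0.4,0,0,0,0,0,0.48,0,0,0,0,0,0.56,0,0,0,0,0,0.64,0,0,0,0,0,0.72,0,0,0,0,0,0.8,0,0,0,0,0,0.88,0,0,0,0,0,0.96,0,0,0,0,0,1,0,0,0,0,0,1]'

```text
t: 5.65
tool_pos: [0.5308, -0.0002, 0.1913]
tool_rot: [0.323, 3.124, 0.0]
contact_force: [-1.1, 1.9, 0.8]
opening: 0.0427
grip_force: 0.7
```

```bash
python3 - <<'E'
from h import *
o=ctrl.get_obs(); print({k:np.round(o[k],4) for k in("t","q","tool_pos","tool_rot","opening","contact_force","wrist_torque")})
i,d=ctrl.get_image("wrist"); cv2.imwrite("pics/w2.png",i)
E
```

```text
{'t': np.float64(5.65), 'q': array([-1.4070e-01, -7.5900e-02,  1.9346e+00,  2.0000e-04,  1.2816e+00,
       -1.5057e+00]), 'tool_pos': array([ 5.308e-01, -2.000e-04,  1.913e-01]), 'tool_rot': array([3.2270e-01, 3.1237e+00, 2.0000e-04]), 'opening': np.float64(0.0427), 'contact_force': array([-1.1084,  1.8808,  0.8033]), 'wrist_torque': array([ 0.1024,  0.2171, -0.0071])}
```

View pics/w2.png

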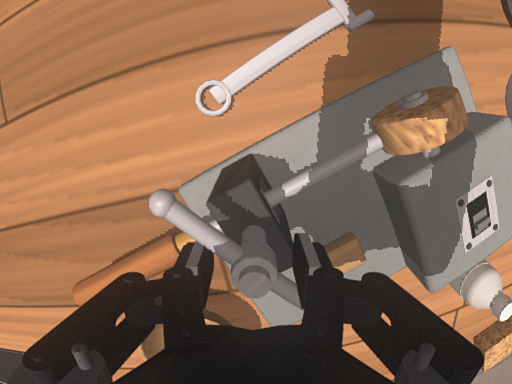

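The wrist view shows the left finger pushing the bar, with its ball at (160,205) and the hub at (255,272), clear on both sides. I'll keep winding.

apply_moves --rows '[0,0,0,0,0,0.08,0,0,0,0,0,0.16,0,0,0,0,0,0.24,0,0,0,0,0,0.32,0,0,0,0,0,0.4,0,0,0,0,0,0.48,0,0,0,0,0,0.56,0,0,0,0,0,0.64,0,0,0,0,0,0.72,0,0,0,0,0,0.8,0,0,0,0,0,0.88,0,0,0,0,0,0.96,0,0,0,0,0,1,0,0,0,0,0,1]'

```text
t: 7.1
tool_pos: [0.531, -0.0001, 0.1908]
tool_rot: [2.435, 1.983, 0.002]
contact_force: [-0.5, 1.6, 0.6]
opening: 0.0425
grip_force: 0.6
```

apply_moves --rows '[0,0,0,0,0,0.08,0,0,0,0,0,0.16,0,0,0,0,0,0.24,0,0,0,0,0,0.32,0,0,0,0,0,0.4,0,0,0,0,0,0.48,0,0,0,0,0,0.56,0,0,0,0,0,0.64,0,0,0,0,0,0.72,0,0,0,0,0,0.8,0,0,0,0,0,0.88,0,0,0,0,0,0.96,0,0,0,0,0,1,0,0,0,0,0,1]'

```text
t: 8.5
tool_pos: [0.5308, -0.0001, 0.1906]
tool_rot: [-3.125, 0.318, -0.002]
contact_force: [-0.8, 1.7, 1.9]
opening: 0.0426
grip_force: 0.7
```

apply_moves --rows '[0,0,0,0,0,0.05,0,0,0,0,0,0.1,0,0,0,0,0,0.15,0,0,0,0,0,0.2,0,0,0,0,0,0.25,0,0,0,0,0,0.3,0,0,0,0,0,0.35,0,0,0,0,0,0.35]'

```text
t: 9.3
tool_pos: [0.5307, -0.0001, 0.1904]
tool_rot: [-2.921, 1.154, -0.002]
contact_force: [0.4, 2.3, 1.4]
opening: 0.0428
grip_force: 0.8
```

```bash
python3 - <<'E'
from h import *
o=ctrl.get_obs(); print({k:np.round(o[k],4) for k in("t","q","tool_pos","tool_rot","opening","contact_force","wrist_torque")})
E
```

```text
{'t': np.float64(9.3), 'q': array([-1.4050e-01, -7.4900e-02,  1.9353e+00,  4.0000e-04,  1.2801e+00,
        2.1823e+00]), 'tool_pos': array([ 5.307e-01, -1.000e-04,  1.904e-01]), 'tool_rot': array([-2.9215e+00,  1.1536e+00, -1.5000e-03]), 'opening': np.float64(0.0428), 'contact_force': array([0.3906, 2.3051, 1.3746]), 'wrist_torque': array([0.2431, 0.0176, 0.0106])}
```

apply_moves --rows '[0,0,0,0,0,0.03,0,0,0,0,0,0.06,0,0,0,0,0,0.09,0,0,0,0,0,0.12,0,0,0,0,0,0.15,0,0,0,0,0,0.18,0,0,0,0,0,0.18]'

```text
t: 10.0
tool_pos: [0.5307, -0.0001, 0.1903]
tool_rot: [-2.73, 1.553, -0.001]
contact_force: [0.6, 1.8, 0.8]
opening: 0.0427
grip_force: 1.0
```

```bash
python3 - <<'E'
from h import *
o=ctrl.get_obs(); print({k:np.round(o[k],4) for k in("t","q","tool_pos","tool_rot","opening","contact_force","wrist_torque","grip_force")})
E
```

```text
{'t': np.float64(10.0), 'q': array([-1.4060e-01, -7.4700e-02,  1.9353e+00,  4.0000e-04,  1.2800e+00,
        2.4644e+00]), 'tool_pos': array([ 5.307e-01, -1.000e-04,  1.903e-01]), 'tool_rot': array([-2.7301e+00,  1.5529e+00, -1.2000e-03]), 'opening': np.float64(0.0427), 'contact_force': array([0.6169, 1.7554, 0.7671]), 'wrist_torque': array([ 0.2549, -0.0167,  0.0398]), 'grip_force': np.float64(0.9841)}
```

Not at the stop yet, so I'll go on in smaller steps.

apply_moves --rows '[0,0,0,0,0,0.02,0,0,0,0,0,0.04,0,0,0,0,0,0.06,0,0,0,0,0,0.08,0,0,0,0,0,0.1,0,0,0,0,0,0.1]'

```text
t: 10.6
tool_pos: [0.5307, 0.0002, 0.1904]
tool_rot: [-2.603, 1.758, -0.001]
contact_force: [-0.8, 3.9, 3.0]
opening: 0.0429
grip_force: 29.9
```

```bash
python3 - <<'E'
from h import *
o=ctrl.get_obs(); print({k:np.round(o[k],4) for k in("t","q","tool_pos","opening","contact_force","wrist_torque","grip_force")})
i,d=ctrl.get_image("wrist"); cv2.imwrite("pics/w3.png",i)
E
```

```text
{'t': np.float64(10.6), 'q': array([-0.1399, -0.0748,  1.9353,  0.    ,  1.2802,  2.6187]), 'tool_pos': array([5.307e-01, 2.000e-04, 1.904e-01]), 'opening': np.float64(0.0429), 'contact_force': array([-0.7816,  3.8877,  3.0069]), 'wrist_torque': array([ 0.5061, -0.019 ,  1.491 ]), 'grip_force': np.float64(29.9099)}
```

View pics/w3.png

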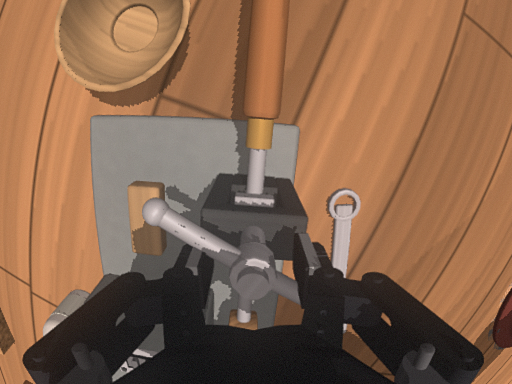

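The stop is reached: wrist torque jumped to 1.5 N m at j6 = 2.62, close to the predicted 2.67, and the shoe is down on the gouge. The picture shows the hub at (252,270) and the bar end at (155,212). I'll back off, lift, and shift over to the switch for a look.

apply_moves --rows '[0,0,0,0,0,-0.06,0,0,0,0,0,-0.12,0,0,0,0,0,-0.2,0,0,0,0,0,-0.2,0,0,-0.04,0,0,-0.2,0,0,-0.1,0,0,-0.2,0,0,-0.15,0,0,-0.2,0,0,-0.15,0,0,-0.2]' --grip 0.5

```text
t: 11.45
tool_pos: [0.5326, -0.0009, 0.2856]
tool_rot: [-2.838, 1.342, -0.015]
contact_force: [-0.7, 0.3, 0.4]
opening: 0.0428
grip_force: 0.0
```

```bash
python3 - <<'E'
from h import *
o=ctrl.get_obs(); p,r=o["tool_pos"],o["tool_rot"]; print(p,r,o["q"],ctrl.tip_extent)
X=R.from_rotvec(r).as_matrix(); print("y heading",np.degrees(np.arctan2(X[1,1],X[0,1])), "shift",shift([.565,.175,.25],p,r))
i,d,W=cloud("top"); b=W[192:214,245:300].reshape(-1,3)
b=W[180:230,235:312].reshape(-1,3); b=b[(b[:,2]>.128)&(b[:,2]<.165)&(np.hypot(b[:,0]-.53,b[:,1])<.065)]
w,v=np.linalg.eigh(np.cov(b[:,:2].T));print("bar",len(b),np.degrees(np.arctan2(v[1,1],v[0,1])))
E
```

```text
[ 0.53258011 -0.0008574   0.28558571] [-2.83795227  1.3418402  -0.01492071] [-1.41169729e-01 -1.62938744e-01  1.85079418e+00 -5.56219878e-04
  1.44395625e+00  2.31303033e+00] 0.0726
y heading -140.61008126471032 shift [-0.1927 -0.2274  0.0593]
bar 95 170.01149571673903
```

The bar turned 277° clockwise, from 87° to 170°−360°, which agrees with the stop. Now to the switch.

apply_moves --rows '[-0.05,-0.055,0,0,0,0.08,-0.1,-0.115,0,0,0,0.16,-0.15,-0.17,0,0,0,0.22,-0.193,-0.227,0.03,0,0,0.26,-0.193,-0.227,0.059,0,0,0.26,-0.193,-0.227,0.059,0,0,0.26,-0.193,-0.227,0.059,0,0,0.26]' --grip 0.25

```text
t: 12.2
tool_pos: [0.5609, 0.1749, 0.2427]
tool_rot: [2.508, -1.887, -0.003]
contact_force: [0.1, -1.0, 0.4]
opening: 0.021
grip_force: 0.0
```

```bash
python3 - <<'E'
from h import *
o=ctrl.get_obs(); p,r=o["tool_pos"],o["tool_rot"]; print(p,r,o["opening"])
i,d=ctrl.get_image("wrist"); np.savez("w4.npz",i=i,d=d,p=p,r=r)
cv2.imwrite("pics/w4.png",cv2.resize(i[130:330,130:390],(780,600),interpolation=cv2.INTER_CUBIC))
E
```

```text
[0.56086592 0.17488965 0.24273513] [ 2.50820821 -1.88698427 -0.00309278] 0.021023059625385775
```

View pics/w4.png

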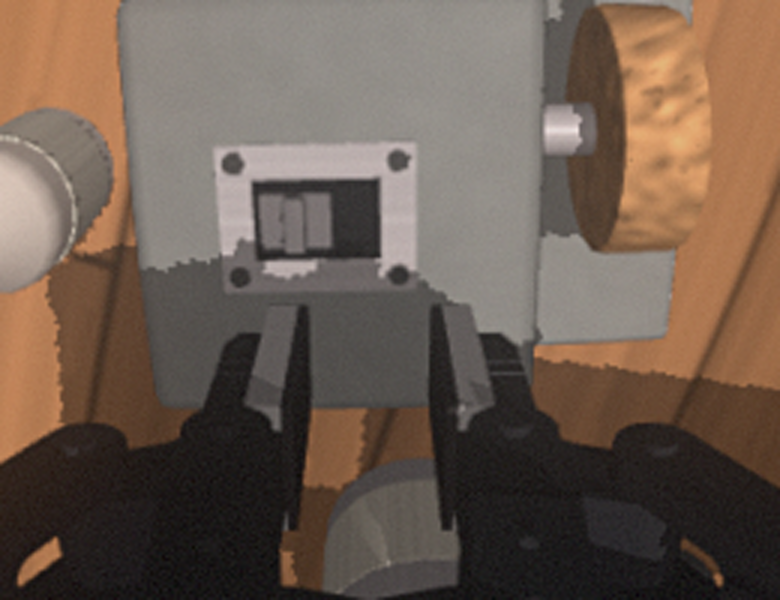

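The crop (3x, offset 130,130) shows the switch ridge at (294,223), which is image (228,204). It sits at the left, the off side. The wheel is to the right, and the plate corners are (215,147), (415,143), (420,292) and (225,292).

```bash
python3 - <<'E'
from h import *
z=np.load("w4.npz");p,r=z["p"],z["r"]
f=lambda u,v,h:wray(130+u/3-.33,130+v/3-.33,h,p,r)
rg=f(294,222,.082); print("ridge",rg)
c=[f(*q,.076) for q in((215,147),(415,143),(420,292),(225,292))]
hd=lambda a:round(float(np.degrees(np.arctan2(a[1],a[0]))),1)
print([hd(c[k]-c[j]) for j,k in((1,0),(2,3),(2,1),(3,0))],np.linalg.norm(c[1]-c[0]),"plate c",np.mean(c,0))
print([hd(f(*a,.0755)-f(*b,.0755)) for a,b in (((122,60),(160,404)),((543,60),(537,345)))])
X=R.from_rotvec(r).as_matrix(); print("y heading",hd(X[:,1]), "x heading",hd(X[:,0]))
print("ridge in tool",X.T@(rg-p))
print("scrub", np.median(z['d'][120:170,200:290]))
E
```

```text
ridge [0.57788309 0.1842271  0.082     ]
[17.2, 16.3, -71.1, -73.1] 0.05516578636487137 plate c [0.57137128 0.18410794 0.076     ]
[-72.5, -71.7]
y heading -163.9 x heading -73.9
ridge in tool [-0.00427582 -0.0194923   0.16066836]
scrub 0.23808989
```

apply_moves --rows '[-0.007,-0.032,0.02,0,0,-0.013,-0.007,-0.032,0.06,0,0,-0.013,-0.007,-0.032,0.1,0,0,-0.013,-0.007,-0.032,0.135,0,0,-0.013,-0.007,-0.032,0.135,0,0,-0.013,-0.007,-0.032,0.135,0,0,-0.013,-0.007,-0.032,0.135,0,0,-0.013]'

```text
t: 12.95
tool_pos: [0.5801, 0.1848, 0.1659]
tool_rot: [-2.528, 1.861, -0.004]
contact_force: [0.2, -0.1, 0.2]
opening: 0.0209
grip_force: 0.0
```

```bash
python3 - <<'E'
from h import *
o=ctrl.get_obs(); p,r=o["tool_pos"],o["tool_rot"]; print(p,r,o["opening"],o["contact_force"])
X=R.from_rotvec(r).as_matrix(); print("ridge in tool mm",1e3*X.T@(np.array([.5779,.1842,.082])-p), X[:,2])
i,d=ctrl.get_image("wrist"); cv2.imwrite("pics/w5.png",cv2.resize(i[130:330,130:390],(780,600),interpolation=cv2.INTER_CUBIC))
E
```

```text
[0.58012168 0.18484208 0.16586092] [-2.52778901  1.86109823 -0.00389552] 0.020920563807239792 [ 0.23831164 -0.10391885  0.19163634]
ridge in tool mm [-0.0861076   2.60955504 83.85215705] [ 3.52660598e-03  6.03675944e-04 -9.99993599e-01]
```

View pics/w5.png

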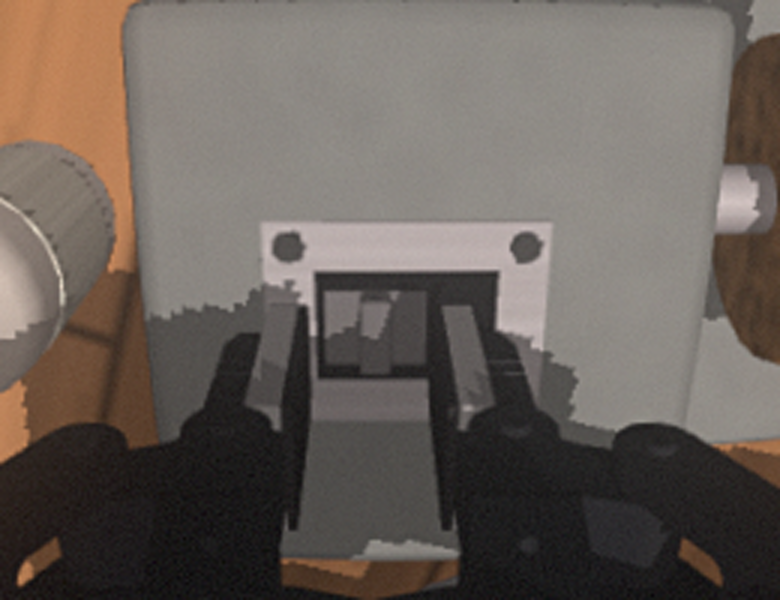

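The ridge at (376,335) is centred between the pads. Next I'll descend to just above the housing, then probe for contact.

apply_moves --rows '[0,0,0.01,0,0,0,0,0,0.0215,0,0,0,0,0,0.0215,0,0,0,0,0,0.0215,0,0,0]'

```text
t: 13.4
tool_pos: [0.5786, 0.1853, 0.15]
tool_rot: [2.53, -1.861, -0.001]
contact_force: [-0.1, 1.2, 0.2]
opening: 0.0215
grip_force: 0.0
```

apply_moves --rows '[0,0,0.0017,0,0,0,0,0,0.0033,0,0,0,0,0,0.0033,0,0,0]'

```text
t: 13.7
tool_pos: [0.5789, 0.1852, 0.1486]
tool_rot: [2.531, -1.861, -0.0]
contact_force: [-0.1, -0.2, -0.9]
opening: 0.0214
grip_force: 0.0
```

apply_moves --rows '[0,0,0.0017,0,0,0,0,0,0.0033,0,0,0,0,0,0.0033,0,0,0]'

```text
t: 14.0
tool_pos: [0.5791, 0.1853, 0.1477]
tool_rot: [-2.531, 1.861, -0.0]
contact_force: [-3.1, -0.8, 5.6]
opening: 0.0213
grip_force: 2.6
```

Contact at TCP z 0.1477. I'll raise 1.5 mm and push towards the wheel.

apply_moves --rows '[0,0,-0.0025,0,0,0,0,0,-0.0025,0,0,0,0,0.007,-0.0025,0,0,0,0,0.013,-0.0025,0,0,0,0,0.018,-0.0025,0,0,0,0,0.022,-0.0025,0,0,0,0,0.026,-0.0025,0,0,0,0,0.029,-0.0025,0,0,0,0,0.032,-0.0025,0,0,0,0,0.032,-0.0025,0,0,0]'

```text
t: 15.0
tool_pos: [0.5604, 0.1794, 0.1482]
tool_rot: [2.531, -1.861, -0.0]
contact_force: [0.4, 0.3, 0.1]
opening: 0.0212
grip_force: 0.0
```

apply_moves --rows '[0,0.0015,0,0,0,0,0,0.003,0,0,0,0,0,0.003,0,0,0,0]'

```text
t: 15.3
tool_pos: [0.5599, 0.1793, 0.1483]
tool_rot: [-2.528, 1.86, -0.004]
contact_force: [6.2, 1.5, -4.0]
opening: 0.021
grip_force: 3.1
```

It snapped over, and the pad now meets the end stop. I'll push a little more, back off, rise and check.

apply_moves --rows '[0,0.001,0,0,0,0,0,0.001,0,0,0,0]'

```text
t: 15.5
tool_pos: [0.5597, 0.1792, 0.1483]
tool_rot: [-2.527, 1.859, -0.005]
contact_force: [7.5, 2.2, -6.3]
opening: 0.0213
grip_force: 4.1
```

apply_moves --rows '[0,-0.005,0,0,0,0,0,-0.01,0,0,0,0,0,-0.01,-0.01,0,0,0,0,-0.01,-0.04,0,0,0,0,-0.02,-0.1,0,0,0,0,-0.032,-0.16,0,0,0,0,-0.032,-0.16,0,0,0,0,-0.032,-0.16,0,0,0]'

```text
t: 16.3
tool_pos: [0.5772, 0.1846, 0.2461]
tool_rot: [-2.529, 1.86, -0.003]
contact_force: [-0.5, 0.5, -0.6]
opening: 0.0215
grip_force: 0.0
```

```bash
python3 - <<'E'
from h import *
o=ctrl.get_obs(); p,r=o["tool_pos"],o["tool_rot"]; print(p,r)
i,d=ctrl.get_image("wrist"); np.savez("w6.npz",p=p,r=r)
t,_,W=cloud("top"); z=np.load("top.npz")
b=W[180:230,235:312].reshape(-1,3); b=b[(b[:,2]>.128)&(b[:,2]<.165)&(np.hypot(b[:,0]-.53,b[:,1])<.065)]
w,v=np.linalg.eigh(np.cov(b[:,:2].T));print("bar",np.degrees(np.arctan2(v[1,1],v[0,1])))
a=cv2.resize(i[130:330,130:390],(390,300)); 
cv2.imwrite("pics/w6.png",np.hstack([a,cv2.resize(t[30:330,70:460],(390,300))]))
E
```

```text
[0.57720493 0.18464196 0.24607163] [-2.52926231  1.86012983 -0.00301557]
bar 169.32528956167556
```

View pics/w6.png

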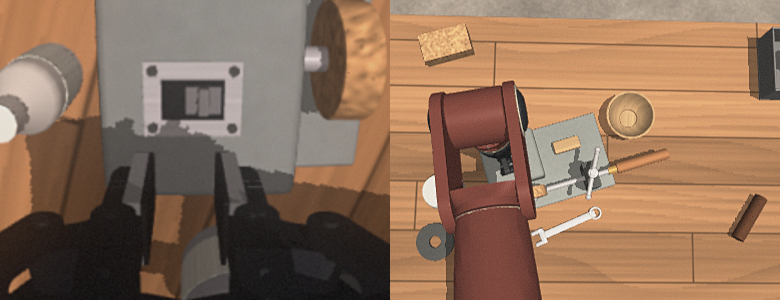

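The slide now sits at the wheel-side end of its slot, at (205,100) in the left picture. The T-handle is still home, at about 169°. The compound bar, bowl, wrench and glue are in place, the robot is clear, and I can hand in.

```bash
python3 -c "
from station import ctrl
print(ctrl.finish_job())"
```

```text
the job is handed in; nothing more can be done
None
```

The T-handle is wound clockwise hard against its stop (about 277°), the switch is clicked over to the wheel side, and I saw nothing loose knocked out of place. I handed the job in at about 16 s with the robot clear; the hand-in returned no verdict.

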